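# Lay the brick plinth and set the lantern on it

### The arm

A 6-joint arm with a two-finger parallel gripper is mounted at the origin on the work surface. World frame = base frame: x ahead of the robot, y to its left, z up, the work surface at z = 0. Lengths are in m, angles in degrees, forces in N, time in s.
With the tool pointing down it reaches from about 0.3 to 0.95 m from the base axis. Payload 3.1 kg.
Tool frame: the origin (TCP) lies on the mounting face of the last link; the fingertips stand 173 mm ahead of it and the grasp point (between the pads) lies 155 mm ahead of it; z points along the fingers, y is the direction in which the jaws open and shut (so a half turn about z gives the same grasp; the last joint's range is limited). The gripper opens to 85 mm and grips with 20 to 120 N. Pads are 22 mm wide; open, the fingers measure 114 mm over their backs; the gripper's body (76 mm by 85 mm) begins 54 mm behind the grasp point. The pads swing forward as they close: fully open they stand 13 mm farther back than shut.
Start: joints at [-80.483, 17.653, 93.61, -0, 68.738, -3.994], TCP at [0.146, -0.608, 0.405] pointing down, gripper open.
Joint ranges: [-175.34, 175.34], [-45.06, 112.39], [2.9, 150.54], [-68.45, 248.45], [3.09, 151.38], [-168.51, 168.51]. Speed limits (degrees/s): [159.86, 159.86, 180, 180, 180, 180].

### API

Orientations are given as a 3x3 rotation matrix whose columns are the frame's x, y, z axes.
In Python, from cell import arm, imaging gives the robot as it stands.
- The arm moves only by the tool arm_command, never from a script. Its argument "increments" is text: rows parted by semicolons, each of 7 numbers parted by spaces: the shift along the tool's x, y, z in units of 50 mm (1.0 is 50 mm), then the turn, a rotation vector about the tool's x, y, z in rad, then the opening, from -1 (shut) to 1 (fully open), so that 0 is half open. A call has 1 to 10 rows; each row is the pose to reach, as a shift and turn from the pose measured when the call began, along the tool's axes at that moment; what a row does not reach only later rows make up. A row lasts 1/10 s, in which the tool goes at most 50 mm and 8.59 degrees, less where a joint would pass 70% of its speed; a pose out of reach is approached as far as the arm can. A call with a gripper value outside its range is refused whole. The fingers move at their own pace and stop on an object; the grip force is fixed at half the most. Time passes only in rows, so rows that repeat a pose let the fingers close. It gives the time, the measured TCP pose, the force and the opening at its end, in the units of the state.
- arm.sense(): the state, without advancing time (a new reading comes with each control period).
- imaging.capture(name): name is "side" or "top"; returns a dict with "img" (420x560x3 uint8, red, green, blue), "z_map" (420x560 float32, m along the optical axis (not along the pixel's ray), 0 where there is no reading), "fx", "fy", "cx", "cy" (pixels), "distortion" ([k1, k2, p1, p2, k3] as OpenCV has them; the pictures are not rectified), "eye" and "attitude" of the camera in the world. Camera axes: x right, y down, z forward; pixel columns grow to the right and rows downward; lengths in m; the calibration is good to about 2 mm. A picture is of the moment at which its call begins.
- arm.finish_job(): hands the job in, once; it reports no verdict.
The state is a dict: "time": time; "joints": joint angles; "qd": joint speeds; "effort": joint torques, N m; "tool_pos": TCP position; "eef_rot": TCP orientation; "wrist_force": force on the tool from outside, world axes, zero at the start; "ft_torque": the same for the moment, N m; "width": opening from 0.0 (shut) to 1.0 (fully open).
Only numpy, scipy, OpenCV 4.12 (cv2) and the standard library are available. Lean on these libraries where they do the work, as an engineer would, in place of code of your own. Each camera call takes 0.05 s, during which the arm holds its last target.

### The job

Build the lantern's brick plinth on the slate slab, one piece after another: first lay the red brick flat on the cork pad, then the grey brick flat on the blue pad, each centred on its pad and lengthwise along the slab, then lay the cream brick on top of both in running bond, lengthwise and centred over the joint. Last, stand the tin lantern upright on the middle of the cream brick. Never tip the lantern over, and leave the clay jar and the brass tin where they are.

Things in the scene. Friction and masses are not known exactly. Their poses are not given: they have to be found in the camera images.
- red_brick_center (a point): A red brick, 140 long x 60 wide x 45 mm high, about 0.7 kg, lying flat on the shelf with three dark round spots (flat, painted) along its top. The point is its centre, half-way up (22.5 mm over its underside); x along its length, y across its width (60 mm, the way to grip it), z up.
- grey_brick_center (a point): A grey brick, 140 long x 60 wide x 45 mm high, about 0.7 kg, lying flat on the shelf with three dark round spots (flat, painted) along its top. The point is its centre, half-way up (22.5 mm over its underside); x along its length, y across its width (60 mm, the way to grip it), z up.
- cream_brick_center (a point): A cream brick, 140 long x 60 wide x 45 mm high, about 0.7 kg, lying flat on the shelf with three dark round spots (flat, painted) along its top. The point is its centre, half-way up (22.5 mm over its underside); x along its length, y across its width (60 mm, the way to grip it), z up.
- lantern_center (a point): A small round tin lantern with amber glass, 110 mm high, base and roof edge 56 mm across, about 0.25 kg, standing upright. The point is its centre, half-way up (55 mm over its underside); z up. On top it has a dark round vent collar, 32 mm across, from 19 mm to 55 mm above the centre: grip it there.
- slab: Dark slate slab, 320 x 90 mm and 12 mm thick, fixed on the shelf; it bears the two pads. Origin at the centre of its underside, at shelf height; x along its length. Bricks centred on the two pads leave a joint 6 mm wide over the slab's centre.
- cork_pad: A flat tan cork pad, 116 x 46 mm and 2 mm thick, fixed on the dark slate slab, its top 14 mm over the shelf. Origin at the centre of its underside (12 mm over the shelf); x along its length, which is the slab's length. Its centre lies 73 mm from the slab's centre; the other pad lies at the slab's other end. Which of the two ends it is at varies.
- blue_pad: A flat blue rubber pad, 116 x 46 mm and 2 mm thick, fixed on the dark slate slab, its top 14 mm over the shelf. Origin at the centre of its underside (12 mm over the shelf); x along its length, which is the slab's length. Its centre lies 73 mm from the slab's centre; the other pad lies at the slab's other end. Which of the two ends it is at varies.
- jar_center (a point): Bystander: squat clay jar, 60 mm across, 58 mm high, loose. The point is its centre, half-way up. Leave alone.
- tin_center (a point): Bystander: flat round brass-coloured tin, 60 mm across, 22 mm high, loose. The point is its centre. Leave alone.
Things that resemble listed ones, but are neither listed nor needed, are in the scene too. There is more than one size of the part that bears red_brick_center; the job needs the largest.

How it is judged (in metres and radians):
On the way, in this order (a step that is already met when the one before it is completed fails the run):
1. the red brick lies flat on the cork pad (horizontal distance between red_brick_center and cork_pad below 0.012 m and angle between the x axis of red_brick_center and the x axis of cork_pad, either way round below 0.14 rad and angle between red_brick_center's own z axis and vertical below 0.06 rad and height (world z) of red_brick_center between 0.0315 and 0.0415 m), for 0.2 s.
2. then the grey brick lies flat on the blue pad, the red one still in place (all of step 1 and horizontal distance between grey_brick_center and blue_pad below 0.012 m and angle between the x axis of grey_brick_center and the x axis of blue_pad, either way round below 0.14 rad and angle between grey_brick_center's own z axis and vertical below 0.06 rad and height (world z) of grey_brick_center between 0.0315 and 0.0415 m), for 0.2 s.
3. then the cream brick lies across the joint of the two (all of step 2 and horizontal distance between cream_brick_center and red_brick_center between 0.06 and 0.086 m and horizontal distance between cream_brick_center and grey_brick_center between 0.06 and 0.086 m and horizontal distance between cream_brick_center and slab below 0.015 m and angle between the x axis of cream_brick_center and the x axis of slab, either way round below 0.14 rad and angle between cream_brick_center's own z axis and vertical below 0.06 rad and height (world z) of cream_brick_center between 0.0755 and 0.0875 m), for 0.2 s.
4. last, the lantern stands on the middle of the cream brick (all of step 3 and horizontal distance between lantern_center and cream_brick_center below 0.013 m and angle between lantern_center's own z axis and vertical below 0.06 rad and height (world z) of lantern_center between 0.152 and 0.166 m), for 0.2 s.
At the end, for the whole second after the job is handed in: Red brick flat on the cork pad, grey on the blue, each within 12 mm and 8 deg of its pad; cream brick flat on both, 60 to 86 mm from each one's centre, within 15 mm and 8 deg of the slab; lantern upright on it within 13 mm of its centre; all at rest (all of step 4 and linear speed of each of red_brick, grey_brick, cream_brick, lantern below 0.01 m/s); the robot touches nothing.
It fails at once if the lantern is tipped over (angle between lantern_center's own z axis and vertical above 0.6 rad).
It fails at once if the jar is moved by more than 20 mm (distance of jar_center from where it was at the start of the episode above 0.02 m).
It fails at once if the tin is moved by more than 20 mm (distance of tin_center from where it was at the start of the episode above 0.02 m).
It also fails if it takes over 128 s, if anything falls off the work surface, if the arm or the gripper's body presses on something with over 40 N, if the wrist force passes 120 N, or if a joint passes its speed limit or range.

## Working session

There is one attempt and no reset: what is moved stays moved. The work goes in short steps, Python scripts to look and compute and a tool call to move; the robot and the scene stay as the last step left them, time stands still between calls to the robot, and variables do not carry over. Pictures are saved under pics/ and viewed, and the job is handed in when it is done.

Besides the shell and the picture viewer there is one more tool, called after ">>>" by a JSON object that holds its "method" and its "body". arm_command: Moves the arm, as the interface text tells. Its arguments: {"type":"object","properties":{"increments":{"type":"string"}},"required":["increments"]}

```bash
mkdir -p pics; ls
python3 - <<'E'
from cell import arm, imaging
import cv2,numpy as np
for n in("side","top"):
    c=imaging.capture(n); cv2.imwrite(f"pics/{n}0.png",c["img"][:,:,::-1]); np.savez(f"/tmp/{n}0.npz",**c)
    print({k:v for k,v in c.items() if k not in("img","z_map")})
print(arm.sense())
E
```

```text
pics
{'fx': 475.88014791804494, 'fy': 475.88014791804494, 'cx': 284.40704124525416, 'cy': 204.5209983556192, 'distortion': array([-0.1419569,  0.       ,  0.       ,  0.       ,  0.       ]), 'eye': array([0.23188217, 0.84991259, 1.12498112]), 'attitude': array([[-0.94008599, -0.27238686,  0.2050457 ],
       [-0.3407025 ,  0.72822685, -0.59464902],
       [ 0.01265479, -0.6288808 , -0.77739874]])}
{'fx': 463.93247037992717, 'fy': 463.93247037992717, 'cx': 287.65076836027043, 'cy': 212.6287765971082, 'distortion': array([-0.13467523,  0.        ,  0.        ,  0.        ,  0.        ]), 'eye': array([0.35551617, 0.03339351, 1.14603251]), 'attitude': array([[-0.02595876, -0.99275529,  0.11731617],
       [-0.99963023,  0.02672901,  0.00499672],
       [-0.00809626, -0.11714309, -0.99308205]])}
{'time': 0.1, 'joints': array([-8.04838601e+01,  1.76992117e+01,  9.36824259e+01,  7.81982830e-04,
        6.87387806e+01, -3.99240241e+00]), 'qd': array([-0.0105952 , -0.05103424, -0.18292965,  0.01041206, -0.01364828,
       -0.055694  ]), 'effort': array([-8.88565010e-04, -4.16408336e+01, -2.77644718e+01, -1.33122289e-04,
        3.99651108e-03, -1.24073205e-07]), 'tool_pos': array([ 0.14591636, -0.60732694,  0.4035632 ]), 'eef_rot': array([[ 9.72336290e-01,  2.33585158e-01, -3.34918881e-04],
       [ 2.33585344e-01, -9.72334090e-01,  2.07487330e-03],
       [ 1.59006563e-04, -2.09570675e-03, -9.99997791e-01]]), 'wrist_force': array([ 0.25028733,  0.32933381, -0.24153027]), 'ft_torque': array([0.00583304, 0.01528979, 0.08635178]), 'width': 0.9987679974206184}
```

View pics/top0.png

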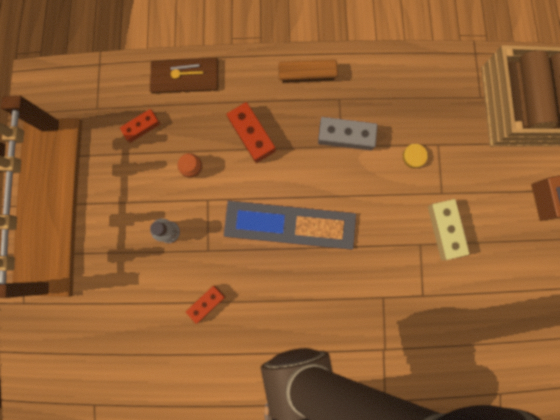

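View pics/side0.png

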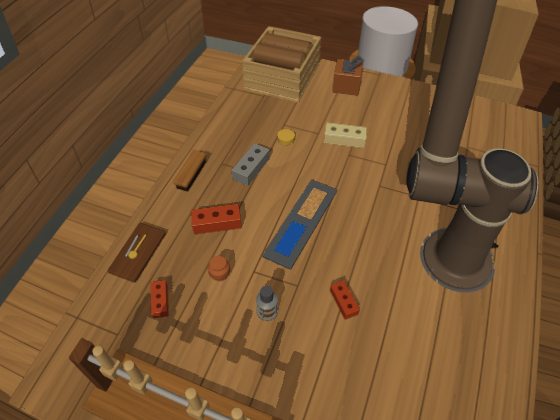

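Top view: large red brick at (250,132); smaller red look-alikes at (140,125) and (205,304). Grey brick (348,132), cream (450,229), slab (290,224) with cork pad on the right (320,227), blue on the left (260,221), lantern (165,231), jar (190,165), tin (416,155). I'll confirm in enlarged crops and measure.

```bash
cat > h.py <<'E'
import numpy as np,cv2
from cell import arm,imaging
def load(n,live=True):
    return imaging.capture(n) if live else dict(np.load(f"/tmp/{n}0.npz"))
def cloud(c):
    K=np.array([[c["fx"],0,c["cx"]],[0,c["fy"],c["cy"]],[0,0,1.]])
    v,u=np.mgrid[0:420,0:560]
    p=cv2.undistortPoints(np.stack([u,v],-1).reshape(-1,1,2).astype(float),K,c["distortion"]).reshape(420,560,2)
    z=c["z_map"].astype(float)
    P=np.dstack([p[...,0]*z,p[...,1]*z,z])@np.asarray(c["attitude"]).T+c["eye"]
    P[z==0]=np.nan
    return P
def rect(c,P,seed,r,zlo,zhi,colour=None):
    v,u=np.mgrid[0:420,0:560]
    m=(abs(u-seed[0])<r)&(abs(v-seed[1])<r)&(P[...,2]>zlo)&(P[...,2]<zhi)
    if colour is not None: m&=colour(c["img"].astype(int))
    n,l,st,_=cv2.connectedComponentsWithStats(m.astype(np.uint8))
    m=l==1+np.argmax(st[1:,4])
    q=P[m]; (cx,cy),(w,h),a=cv2.minAreaRect(q[:,:2].astype(np.float32))
    if w<h: w,h=h,w; a+=90
    return dict(c=np.round([cx,cy],4),mean=np.round(q.mean(0),4),size=np.round([w,h],4),ang=round((a+90)%180-90,2),n=len(q))
E
python3 - <<'E'
from h import *
for n in("top","side"):
    c=load(n,False);P=cloud(c)
    S={"top":dict(red=(250,132),redS1=(140,125),redS2=(205,304),grey=(348,132),cream=(450,229),lant=(160,231),jar=(190,165),tin=(416,155)),
       "side":dict(red=(217,216),redS1=(159,298),redS2=(344,298),grey=(252,162),cream=(345,133),lant=(267,295),jar=(219,268),tin=(286,135))}[n]
    for k,s in S.items():
        lo,hi=(.036,.055)
        if k=="lant": lo,hi=.09,.13
        if k=="tin": lo,hi=.015,.03
        if k=="jar": lo,hi=.045,.075
        if "redS" in k: lo,hi=.02,.055
        print(n,k,rect(c,P,s,45,lo,hi))
    s=(290,224) if n=="top" else (300,224)
    print("slab",rect(c,P,s,80,.007,.02))
    print("blue",rect(c,P,s,80,.007,.02,lambda i:(i[...,2]>i[...,0]+60)))
    print("cork",rect(c,P,s,80,.007,.02,lambda i:(i[...,0]>i[...,2]+50)))
    print("table z",np.nanmedian(P[250:270,250:350,2]) )
i=cv2.imread("pics/top0.png")
cv2.imwrite("pics/c1.png",cv2.resize(i[95:325,110:370],None,fx=2.5,fy=2.5,interpolation=cv2.INTER_CUBIC))
E
```

```text
top red {'c': array([0.6926, 0.1265]), 'mean': array([0.6905, 0.1256, 0.0453]), 'size': array([0.1399, 0.0618]), 'ang': 29.92, 'n': 1325}
top redS1 {'c': array([0.7238, 0.4119]), 'mean': array([0.7223, 0.4109, 0.0299]), 'size': array([0.0948, 0.0455]), 'ang': -60.27, 'n': 611}
top redS2 {'c': array([0.2715, 0.245 ]), 'mean': array([0.2718, 0.244 , 0.0304]), 'size': array([0.0958, 0.0416]), 'ang': -48.96, 'n': 676}
top grey {'c': array([ 0.683 , -0.1133]), 'mean': array([ 0.6811, -0.1134,  0.0451]), 'size': array([0.1394, 0.0634]), 'ang': 79.96, 'n': 1349}
top cream {'c': array([ 0.4366, -0.3533]), 'mean': array([ 0.4361, -0.3516,  0.0453]), 'size': array([0.1402, 0.0626]), 'ang': 10.96, 'n': 1424}
top lant {'c': array([0.4499, 0.3376]), 'mean': array([0.4499, 0.3359, 0.1085]), 'size': array([0.0298, 0.0295]), 'ang': 87.84, 'n': 171}
top jar {'c': array([0.6108, 0.2771]), 'mean': array([0.6102, 0.2769, 0.0561]), 'size': array([0.05  , 0.0463]), 'ang': -45.8, 'n': 316}
top tin {'c': array([ 0.6253, -0.2836]), 'mean': array([ 0.6244, -0.2832,  0.0222]), 'size': array([0.0601, 0.0569]), 
[... 1329 characters left out ...]
ay([0.6121, 0.282 ]), 'mean': array([0.6103, 0.2834, 0.0554]), 'size': array([0.0503, 0.0473]), 'ang': -37.01, 'n': 251}
side tin {'c': array([ 0.6226, -0.2831]), 'mean': array([ 0.623 , -0.2812,  0.0217]), 'size': array([0.0591, 0.0581]), 'ang': 82.39, 'n': 184}
slab {'c': array([0.4586, 0.0369]), 'mean': array([0.4589, 0.0486, 0.0124]), 'size': array([0.3238, 0.0917]), 'ang': 82.6, 'n': 2670}
blue {'c': array([0.4685, 0.1078]), 'mean': array([0.4685, 0.11  , 0.0133]), 'size': array([0.1195, 0.0476]), 'ang': 82.82, 'n': 540}
cork {'c': array([ 0.4496, -0.0355]), 'mean': array([ 0.4496, -0.0347,  0.0136]), 'size': array([0.119 , 0.0467]), 'ang': 82.2, 'n': 451}
table z 0.00048398376541869403
```

View pics/c1.png

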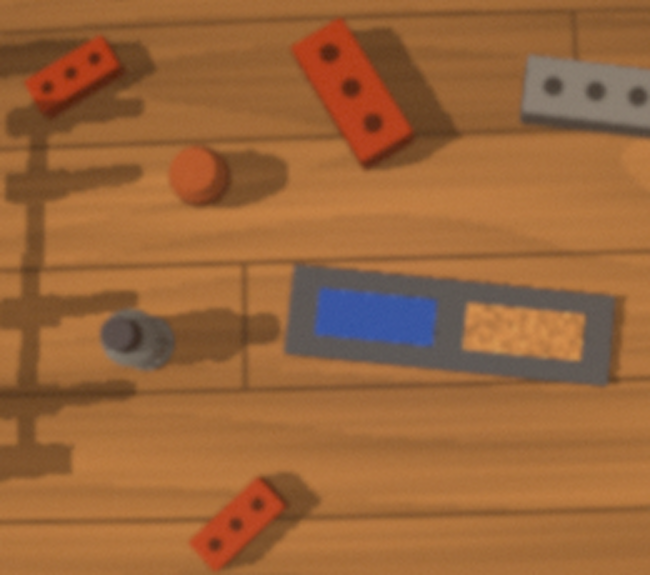

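Crop: the big red brick (crop ~(352,92), three spots, 140x62 mm measured) is visibly larger than the ones at (75,75) and (238,525), which measure 95x42 mm. The cork pad is at the slab's -y end and the blue pad at the +y end. I'll move to above the red brick.

```bash
cat >> h.py <<'E'
from scipy.spatial.transform import Rotation as R
def go(x,y,zg,a):
    "increment from the present pose to grasp point (x,y,zg), tool x at a deg, tool down"
    s=arm.sense(); p=np.array(s["tool_pos"]);M=np.array(s["eef_rot"])
    a=np.deg2rad(a); T=np.array([[np.cos(a),np.sin(a),0],[np.sin(a),-np.cos(a),0],[0,0,-1]])
    d=M.T@(np.array([x,y,zg+.155])-p)/.05
    r=R.from_matrix(M.T@T).as_rotvec()
    print("t",round(s["time"],2),"pos",p.round(4),"shift",d.round(3),"turn",r.round(4),"w",round(s["width"],3),"F",np.round(s["wrist_force"],1))
E
python3 -c "
from h import *
go(.692,.127,.2,30)"
```

```text
t 0.1 pos [ 0.1459 -0.6073  0.4036] shift [ 14.05  -11.727   0.998] turn [-0.0021 -0.0005 -0.2878] w 0.999 F [ 0.3  0.3 -0.2]
```

>>> {"method": "arm_command", "body": {"increments": "0.3 -0.25 0 0 0 -0.01 1; 0.9 -0.75 0.1 0 0 -0.03 1; 1.6 -1.3 0.1 0 0 -0.05 1; 2.3 -1.9 0.2 0 0 -0.07 1; 3 -2.5 0.2 0 0 -0.09 1; 3.7 -3.1 0.3 0 0 -0.1 1; 4.4 -3.7 0.3 0 0 -0.12 1; 5.1 -4.3 0.4 0 0 -0.14 1; 5.8 -4.85 0.4 0 0 -0.15 1; 6.5 -5.4 0.5 0 0 -0.16 1"}}

```text
time: 1.1
tool_pos: [0.3996, -0.2672, 0.3793]
eef_rot: [[0.923, 0.386, 0.0], [0.386, -0.923, 0.001], [0.001, -0.001, -1.0]]
wrist_force: [0.2, -0.9, 0.5]
width: 1.001
```

```bash
python3 -c "
from h import *
go(.692,.127,.2,30)"
```

```text
t 1.1 pos [ 0.3996 -0.2672  0.3793] shift [ 8.436 -5.017  0.501] turn [-0.0011 -0.001  -0.1275] w 1.001 F [ 0.2 -0.9  0.5]
```

>>> {"method": "arm_command", "body": {"increments": "0.8 -0.5 0.1 0 0 -0.02 1; 1.6 -1 0.1 0 0 -0.03 1; 2.5 -1.5 0.2 0 0 -0.04 1; 3.5 -2.1 0.2 0 0 -0.06 1; 4.5 -2.7 0.3 0 0 -0.08 1; 5.5 -3.3 0.4 0 0 -0.09 1; 6.5 -3.9 0.4 0 0 -0.1 1; 7.4 -4.4 0.5 0 0 -0.12 1; 8.1 -4.8 0.5 0 0 -0.127 1; 8.43 -5.02 0.5 0 0 -0.1275 1"}}

```text
time: 2.1
tool_pos: [0.6924, 0.129, 0.3539]
eef_rot: [[0.866, 0.501, -0.001], [0.501, -0.866, 0.001], [-0.0, -0.001, -1.0]]
wrist_force: [1.0, -0.0, 0.2]
width: 1.002
```

```bash
python3 -c "
from h import *
go(.692,.127,.028,30)"
```

```text
t 2.1 pos [0.6924 0.129  0.3539] shift [-0.027  0.036  3.419] turn [-0.0015  0.0002  0.0007] w 1.002 F [ 1.  -0.   0.2]
```

>>> {"method": "arm_command", "body": {"increments": "-0.03 0.04 0.3 0 0 0 1; -0.03 0.04 0.8 0 0 0 1; -0.03 0.04 1.4 0 0 0 1; -0.03 0.04 2 0 0 0 1; -0.03 0.04 2.5 0 0 0 1; -0.03 0.04 2.9 0 0 0 1; -0.03 0.04 3.2 0 0 0 1; -0.03 0.04 3.35 0 0 0 1; -0.03 0.04 3.4 0 0 0 1; -0.03 0.04 3.4 0 0 0 1"}}

```text
time: 3.1
tool_pos: [0.6923, 0.1267, 0.1843]
eef_rot: [[0.866, 0.5, -0.0], [0.5, -0.866, 0.001], [0.0, -0.001, -1.0]]
wrist_force: [0.2, -0.1, 0.6]
width: 0.999
```

```bash
python3 -c "
from h import *
go(.692,.127,.028,30)"
```

```text
t 3.1 pos [0.6923 0.1267 0.1843] shift [-0.001 -0.009  0.027] turn [-0.0012 -0.0005  0.0005] w 0.999 F [ 0.2 -0.1  0.6]
```

>>> {"method": "arm_command", "body": {"increments": "0 0 0 0 0 0 0.5; 0 0 0 0 0 0 0.3; 0 0 0 0 0 0 0; 0 0 0 0 0 0 -0.3; 0 0 0 0 0 0 -0.5; 0 0 0 0 0 0 -0.5; 0 0 0 0 0 0 -0.5; 0 0 0 0 0 0 -0.5"}}

```text
time: 3.9
tool_pos: [0.6935, 0.1265, 0.1865]
eef_rot: [[0.866, 0.501, 0.004], [0.501, -0.866, 0.001], [0.004, 0.001, -1.0]]
wrist_force: [0.3, -2.1, 6.0]
width: 0.694
```

```bash
python3 -c "
from h import *
go(.692,.127,.128,30)"
```

```text
t 3.9 pos [0.6935 0.1265 0.1865] shift [-0.014 -0.023 -1.931] turn [ 0.0012 -0.004   0.0008] w 0.694 F [ 0.3 -2.1  6. ]
```

>>> {"method": "arm_command", "body": {"increments": "0 0 -0.2 0 0 0 -0.5; 0 0 -0.5 0 0 0 -0.5; 0 0 -0.9 0 0 0 -0.5; 0 0 -1.3 0 0 0 -0.5; 0 0 -1.6 0 0 0 -0.5; 0 0 -1.85 0 0 0 -0.5; 0 0 -1.95 0 0 0 -0.5; 0 0 -2 0 0 0 -0.5"}}

```text
time: 4.7
tool_pos: [0.693, 0.1264, 0.2868]
eef_rot: [[0.866, 0.501, 0.004], [0.501, -0.866, 0.001], [0.004, 0.001, -1.0]]
wrist_force: [-0.3, 0.1, -6.8]
width: 0.691
```

Run:
```python
from h import *
c=load("top");P=cloud(c);print(rect(c,P,(240,130),60,.12,.165, lambda i:(i[...,0]>i[...,2]+50)&(i[...,0]>i[...,1]+50)))
cv2.imwrite("pics/t1.png",c["img"][:,:,::-1]);c=load("side");cv2.imwrite("pics/s1.png",c["img"][:,:,::-1])
go(.4503,-.036,.125,82.8)
```

```text
{'c': array([0.7352, 0.1851]), 'mean': array([0.7352, 0.1851, 0.1438]), 'size': array([0., 0.]), 'ang': 0.0, 'n': 1}
t 4.8 pos [0.6928 0.1264 0.286 ] shift [-5.825  0.382  0.102] turn [ 0.002  -0.0024 -0.9206] w 0.691 F [-0.4 -0.3 -7.7]
```

View pics/s1.png

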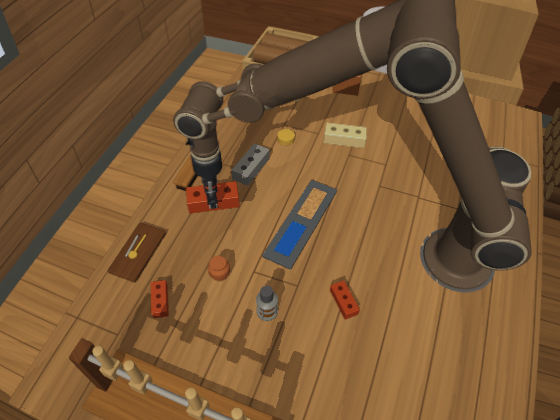

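>>> {"method": "arm_command", "body": {"increments": "-0.3 0 0 0 0 -0.04 -0.5; -0.9 0.1 0 0 0 -0.13 -0.5; -1.6 0.1 0 0 0 -0.24 -0.5; -2.3 0.15 0 0 0 -0.36 -0.5; -3 0.2 0 0 0 -0.48 -0.5; -3.7 0.25 0 0 0 -0.6 -0.5; -4.4 0.3 0 0 0 -0.71 -0.5; -5.1 0.35 0 0 0 -0.81 -0.5; -5.6 0.38 0 0 0 -0.88 -0.5; -5.82 0.38 0 0 -0.002 -0.92 -0.5"}}

```text
time: 5.8
tool_pos: [0.4475, -0.0366, 0.284]
eef_rot: [[0.125, 0.992, -0.003], [0.992, -0.125, -0.001], [-0.001, -0.002, -1.0]]
wrist_force: [0.1, 0.5, -7.8]
width: 0.691
```

```bash
python3 -c "
from h import *
go(.4503,-.036,.046,82.8)
c=load('side');P=cloud(c);cv2.imwrite('pics/s2.png',c['img'][:,:,::-1])"
```

```text
t 5.8 pos [ 0.4475 -0.0366  0.284 ] shift [0.02  0.057 1.661] turn [-0.0024  0.0008  0.0002] w 0.691 F [ 0.1  0.5 -7.8]
```

View pics/s2.png

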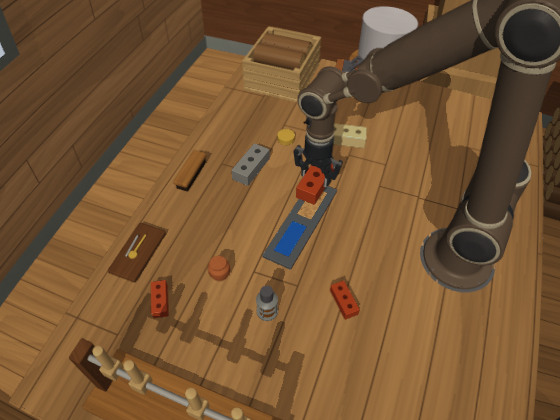

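Red brick is level over the cork pad at (312,185). Lowering.

>>> {"method": "arm_command", "body": {"increments": "0.02 0.05 0.15 0 0 0 -0.5; 0.02 0.06 0.4 0 0 0 -0.5; 0.02 0.06 0.7 0 0 0 -0.5; 0.02 0.06 1 0 0 0 -0.5; 0.02 0.06 1.25 0 0 0 -0.5; 0.02 0.06 1.45 0 0 0 -0.5; 0.02 0.06 1.57 0 0 0 -0.5; 0.02 0.06 1.63 0 0 0 -0.5; 0.02 0.06 1.65 0 0 0 -0.5; 0.02 0.06 1.65 0 0 0 -0.5"}}

```text
time: 6.85
tool_pos: [0.4501, -0.0363, 0.2017]
eef_rot: [[0.124, 0.992, -0.003], [0.992, -0.124, -0.001], [-0.002, -0.003, -1.0]]
wrist_force: [-0.3, 0.2, -7.4]
width: 0.694
```

```bash
python3 -c "
from h import *
go(.4503,-.036,.0455,82.8)"
```

```text
t 6.85 pos [ 0.4501 -0.0363  0.2017] shift [0.006 0.004 0.024] turn [-0.0029  0.0015  0.001 ] w 0.694 F [-0.3  0.2 -7.4]
```

Not quite in contact; a small nudge down.

>>> {"method": "arm_command", "body": {"increments": "0 0 0.02 0 0 0 -0.5; 0 0 0.04 0 0 0 -0.5; 0 0 0.04 0 0 0 -0.5"}}

```text
time: 7.15
tool_pos: [0.4507, -0.0365, 0.2005]
eef_rot: [[0.124, 0.992, -0.001], [0.992, -0.124, -0.001], [-0.002, -0.001, -1.0]]
wrist_force: [-0.4, -0.8, -2.6]
width: 0.693
```

Contact taken. Release and retreat up.

>>> {"method": "arm_command", "body": {"increments": "0 0 0 0 0 0 0.4; 0 0 0 0 0 0 0.6; 0 0 0 0 0 0 1; 0 0 0 0 0 0 1; 0 0 0 0 0 0 1"}}

```text
time: 7.65
tool_pos: [0.4511, -0.0365, 0.201]
eef_rot: [[0.124, 0.992, -0.0], [0.992, -0.124, -0.002], [-0.002, -0.0, -1.0]]
wrist_force: [-0.0, -0.8, -0.1]
width: 0.998
```

>>> {"method": "arm_command", "body": {"increments": "0 0 -0.2 0 0 0 1; 0 0 -0.6 0 0 0 1; 0 0 -1.1 0 0 0 1; 0 0 -1.6 0 0 0 1; 0 0 -2 0 0 0 1; 0 0 -2.3 0 0 0 1; 0 0 -2.4 0 0 0 1"}}

```text
time: 8.35
tool_pos: [0.452, -0.0364, 0.3236]
eef_rot: [[0.124, 0.992, 0.005], [0.992, -0.124, -0.002], [-0.002, 0.005, -1.0]]
wrist_force: [-0.6, 0.0, 0.4]
width: 1.001
```

```bash
python3 -c "
from h import *
go(.6815,-.1126,.17,80.5)"
```

```text
t 8.35 pos [ 0.452  -0.0364  0.3236] shift [-9.410e-01  4.744e+00 -3.000e-03] turn [0.0048 0.0018 0.0412] w 1.001 F [-0.6  0.   0.4]
```

>>> {"method": "arm_command", "body": {"increments": "-0.1 0.3 0 0 0 0 1; -0.2 0.8 0 0 0 0.01 1; -0.3 1.5 0 0 0 0.02 1; -0.45 2.2 0 0 0 0.02 1; -0.6 2.9 0 0 0 0.03 1; -0.7 3.6 0 0 0 0.03 1; -0.8 4.15 0 0 0 0.04 1; -0.9 4.5 0 0.002 0.001 0.04 1; -0.94 4.7 0 0.004 0.002 0.041 1; -0.94 4.74 0 0.005 0.002 0.041 1"}}

```text
time: 9.35
tool_pos: [0.6817, -0.1129, 0.3242]
eef_rot: [[0.165, 0.986, -0.001], [0.986, -0.165, 0.0], [0.0, -0.001, -1.0]]
wrist_force: [0.8, -0.8, 0.7]
width: 0.995
```

Run:
```python
from h import *
for n,s in(("side",(312,195)),("top",(320,225))):
    c=load(n);P=cloud(c);print(rect(c,P,s,60,.05,.07,lambda i:i[...,0]>i[...,2]+50));cv2.imwrite(f'pics/{n}3.png',c['img'][:,:,::-1])
    if n=="side": print(rect(c,P,(300,224),80,.007,.02,lambda i:(i[...,2]>i[...,0]+60)))
go(.6815,-.1126,.028,80.5)
```

```text
{'c': array([ 0.4484, -0.0355]), 'mean': array([ 0.4475, -0.0314,  0.0584]), 'size': array([0.1439, 0.0615]), 'ang': 82.72, 'n': 773}
{'c': array([0.4687, 0.1086]), 'mean': array([0.4684, 0.11  , 0.0137]), 'size': array([0.1194, 0.0474]), 'ang': 82.56, 'n': 538}
{'c': array([ 0.455, -0.001]), 'mean': array([ 0.4547, -0.0005,  0.0596]), 'size': array([0.0672, 0.0604]), 'ang': 82.71, 'n': 718}
t 9.45 pos [ 0.6808 -0.1123  0.3243] shift [-0.004  0.021  2.825] turn [-0.0019 -0.0003  0.0001] w 0.998 F [-0.3  1.   0.2]
```

View pics/top3.png

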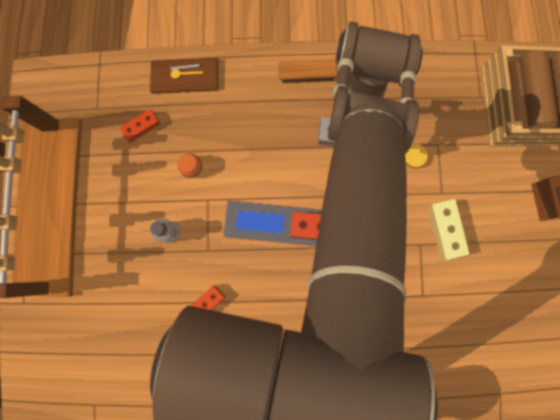

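The red brick lies on the cork pad: the side camera puts it within 2 mm of its own pad measurement, at 82.7°. Next, descend on the grey brick.

>>> {"method": "arm_command", "body": {"increments": "0 0.02 0.3 0 0 0 1; 0 0.02 0.7 0 0 0 1; 0 0.02 1.2 0 0 0 1; 0 0.02 1.7 0 0 0 1; 0 0.02 2.15 0 0 0 1; 0 0.02 2.5 0 0 0 1; 0 0.02 2.7 0 0 0 1; 0 0.02 2.8 0 0 0 1; 0 0.02 2.82 0 0 0 1; 0 0.02 2.82 0 0 0 1"}}

```text
time: 10.45
tool_pos: [0.682, -0.1125, 0.1841]
eef_rot: [[0.165, 0.986, -0.0], [0.986, -0.165, 0.0], [0.0, -0.0, -1.0]]
wrist_force: [0.5, 0.2, 0.1]
width: 0.998
```

>>> {"method": "arm_command", "body": {"increments": "0 0 0 0 0 0 0.5; 0 0 0 0 0 0 0.3; 0 0 0 0 0 0 0; 0 0 0 0 0 0 -0.3; 0 0 0 0 0 0 -0.5; 0 0 0 0 0 0 -0.5; 0 0 0 0 0 0 -0.5; 0 0 0 0 0 0 -0.5"}}

```text
time: 11.25
tool_pos: [0.6832, -0.1128, 0.186]
eef_rot: [[0.165, 0.986, 0.003], [0.986, -0.165, -0.001], [0.0, 0.003, -1.0]]
wrist_force: [2.0, -0.6, 5.8]
width: 0.692
```

>>> {"method": "arm_command", "body": {"increments": "0 0 -0.2 0 0 0 -0.5; 0 0 -0.5 0 0 0 -0.5; 0 0 -0.9 0 0 0 -0.5; 0 0 -1.4 0 0 0 -0.5; 0 0 -1.9 0 0 0 -0.5; 0 0 -2.4 0 0 0 -0.5; 0 0 -2.75 0 0 0 -0.5; 0 0 -2.95 0 0 0 -0.5; 0 0 -3 0 0 0 -0.5"}}

```text
time: 12.15
tool_pos: [0.6828, -0.1127, 0.3371]
eef_rot: [[0.165, 0.986, 0.005], [0.986, -0.165, -0.001], [-0.0, 0.005, -1.0]]
wrist_force: [0.6, -0.3, -6.6]
width: 0.697
```

Run:
```python
from h import *
c=load("side");cv2.imwrite(f'pics/s4.png',c['img'][:,:,::-1])
go(.469,.1085,.17,82.8)
```

```text
t 12.2 pos [ 0.6825 -0.1126  0.3363] shift [ 3.658 -4.942  0.21 ] turn [ 0.0035  0.     -0.0399] w 0.689 F [ 0.  -0.6 -6.6]
```

View pics/s4.png

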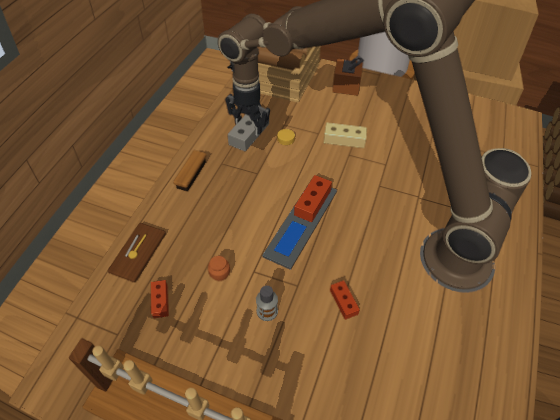

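The grey brick is held at (246,130), and red sits on cork at (313,198). Carrying grey to the blue pad.

>>> {"method": "arm_command", "body": {"increments": "0.2 -0.3 0 0 0 0 -0.5; 0.5 -0.7 0 0 0 0 -0.5; 1 -1.35 0.05 0 0 -0.01 -0.5; 1.5 -2 0.1 0 0 -0.02 -0.5; 2 -2.7 0.1 0 0 -0.02 -0.5; 2.5 -3.4 0.1 0 0 -0.03 -0.5; 3 -4.05 0.15 0 0 -0.03 -0.5; 3.4 -4.6 0.2 0.002 0 -0.04 -0.5; 3.6 -4.87 0.2 0.003 0 -0.04 -0.5; 3.66 -4.94 0.2 0.0035 0 -0.04 -0.5"}}

```text
time: 13.2
tool_pos: [0.4672, 0.1096, 0.3242]
eef_rot: [[0.123, 0.992, -0.003], [0.992, -0.123, -0.0], [-0.001, -0.003, -1.0]]
wrist_force: [0.9, -0.3, -6.9]
width: 0.691
```

Run:
```python
from h import *
go(.469,.1085,.045,82.8)
c=load("side");P=cloud(c)
print(rect(c,P,(292,190),90,.1,.19,lambda i:(abs(i[...,0]-i[...,2])<35)&(i[...,0]>90)))
```

```text
t 13.2 pos [0.4672 0.1096 0.3242] shift [-0.014  0.047  2.484] turn [-0.0032  0.0009  0.0021] w 0.691 F [ 0.9 -0.3 -6.9]
{'c': array([0.4691, 0.1354]), 'mean': array([0.469 , 0.1492, 0.1767]), 'size': array([0.0939, 0.0707]), 'ang': 77.6, 'n': 737}
```

>>> {"method": "arm_command", "body": {"increments": "0 0.04 0.3 0 0 0 -0.5; 0 0.05 0.7 0 0 0 -0.5; 0 0.05 1.2 0 0 0 -0.5; 0 0.05 1.6 0 0 0 -0.5; 0 0.05 2 0 0 0 -0.5; 0 0.05 2.25 0 0 0 -0.5; 0 0.05 2.4 0 0 0 -0.5; 0 0.05 2.48 0 0 0 -0.5; 0 0.05 2.5 0 0 0 -0.5; 0 0.05 2.5 0 0 0 -0.5"}}

```text
time: 14.25
tool_pos: [0.471, 0.109, 0.2004]
eef_rot: [[0.124, 0.992, 0.0], [0.992, -0.124, -0.0], [-0.0, 0.0, -1.0]]
wrist_force: [-0.5, 0.2, -6.4]
width: 0.691
```

>>> {"method": "arm_command", "body": {"increments": "0 -0.03 0.02 0 0 0 -0.5; 0 -0.03 0.03 0 0 0 -0.5; 0 -0.03 0.03 0 0 0 -0.5"}}

```text
time: 14.55
tool_pos: [0.4699, 0.1094, 0.1999]
eef_rot: [[0.124, 0.992, 0.001], [0.992, -0.124, 0.0], [0.0, 0.001, -1.0]]
wrist_force: [-1.7, -1.0, 0.7]
width: 0.689
```

>>> {"method": "arm_command", "body": {"increments": "0 0 0 0 0 0 0.4; 0 0 0 0 0 0 0.6; 0 0 0 0 0 0 1; 0 0 0 0 0 0 1; 0 0 0 0 0 0 1"}}

```text
time: 15.05
tool_pos: [0.4703, 0.1094, 0.2003]
eef_rot: [[0.124, 0.992, 0.003], [0.992, -0.124, 0.0], [0.001, 0.002, -1.0]]
wrist_force: [-0.4, 0.3, 0.5]
width: 1.001
```

>>> {"method": "arm_command", "body": {"increments": "0 0 -0.2 0 0 0 1; 0 0 -0.6 0 0 0 1; 0 0 -1.1 0 0 0 1; 0 0 -1.6 0 0 0 1; 0 0 -2.1 0 0 0 1; 0 0 -2.6 0 0 0 1; 0 0 -2.9 0 0 0 1; 0 0 -3 0 0 0 1"}}

```text
time: 15.85
tool_pos: [0.4707, 0.1095, 0.3532]
eef_rot: [[0.124, 0.992, 0.008], [0.992, -0.124, 0.001], [0.002, 0.007, -1.0]]
wrist_force: [-0.1, -1.1, -0.2]
width: 1.002
```

```bash
python3 -c "
from h import *
go(.4355,-.353,.17,10.8)"
```

```text
t 15.85 pos [0.4707 0.1095 0.3532] shift [-9.268  0.44   0.549] turn [ 0.0052 -0.0064  1.2584] w 1.002 F [-0.1 -1.1 -0.2]
```

>>> {"method": "arm_command", "body": {"increments": "-0.3 0 0 0 0 0.04 1; -0.9 0.05 0 0 0 0.12 1; -1.7 0.1 0 0 0 0.23 1; -2.6 0.15 0.1 0 0 0.35 1; -3.5 0.2 0.1 0 0 0.47 1; -4.4 0.2 0.2 0 0 0.59 1; -5.3 0.25 0.2 0 0 0.71 1; -6.2 0.3 0.3 0 0 0.83 1; -7 0.35 0.4 0 0 0.95 1; -7.8 0.4 0.5 0 0 1.06 1"}}

```text
time: 16.85
tool_pos: [0.4418, -0.2816, 0.327]
eef_rot: [[0.928, 0.372, 0.007], [0.372, -0.928, 0.002], [0.007, 0.001, -1.0]]
wrist_force: [0.9, -0.7, -0.5]
width: 1.001
```

```bash
python3 -c "
from h import *
go(.4355,-.353,.17,10.8)"
```

```text
t 16.85 pos [ 0.4418 -0.2816  0.327 ] shift [-0.649  1.279  0.036] turn [ 0.0004 -0.0073  0.193 ] w 1.001 F [ 0.9 -0.7 -0.5]
```

>>> {"method": "arm_command", "body": {"increments": "-0.3 0.5 0 0 0 0.08 1; -0.45 0.9 0 0 0 0.13 1; -0.55 1.15 0 0 -0.005 0.17 1; -0.63 1.25 0 0 -0.007 0.19 1; -0.65 1.28 0.02 0 -0.007 0.193 1; -0.65 1.28 0.03 0 -0.007 0.193 1"}}

```text
time: 17.45
tool_pos: [0.4354, -0.3523, 0.325]
eef_rot: [[0.982, 0.188, -0.0], [0.188, -0.982, 0.001], [-0.0, -0.001, -1.0]]
wrist_force: [0.2, -0.2, 0.3]
width: 1.0
```

Run:
```python
from h import *
go(.4355,-.353,.028,10.8)
for n in("top","side"):
    c=load(n);P=cloud(c);cv2.imwrite(f'pics/{n}5.png',c['img'][:,:,::-1])
    T=n=="top"
    for f in(lambda i:i[...,0]>i[...,2]+60,lambda i:abs(i[...,0]-i[...,2])<40):
        print(n,rect(c,P,(290,224) if T else (300,205),75,.05,.07,f))
```

```text
t 17.45 pos [ 0.4354 -0.3523  0.325 ] shift [-0.     0.016  2.84 ] turn [-0.0007  0.0001  0.0008] w 1.0 F [ 0.2 -0.2  0.3]
top {'c': array([ 0.4504, -0.0373]), 'mean': array([ 0.4499, -0.037 ,  0.0595]), 'size': array([0.1404, 0.0604]), 'ang': 82.98, 'n': 1517}
top {'c': array([0.4698, 0.1089]), 'mean': array([0.4692, 0.1082, 0.0593]), 'size': array([0.1409, 0.0603]), 'ang': 83.76, 'n': 1508}
side {'c': array([ 0.4479, -0.0364]), 'mean': array([ 0.4475, -0.0312,  0.0583]), 'size': array([0.1443, 0.0607]), 'ang': 82.86, 'n': 777}
side {'c': array([0.4676, 0.1098]), 'mean': array([0.4672, 0.1143, 0.0585]), 'size': array([0.1462, 0.0607]), 'ang': 83.85, 'n': 930}
```

View pics/top5.png

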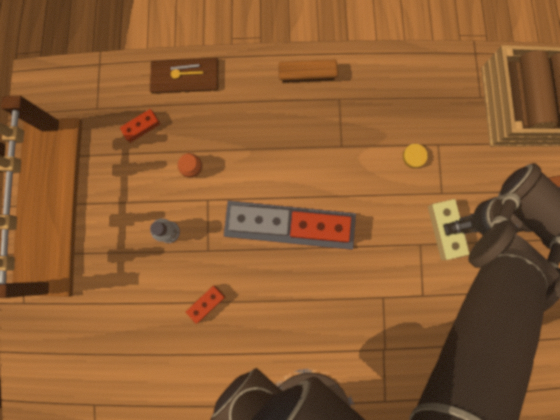

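Both bricks are on their pads: red top (322,227) at (0.4504,-0.0373), grey (259,219) at (0.4698,0.1089), each within ~2 mm. The hand is over the cream brick, so descend and grip.

>>> {"method": "arm_command", "body": {"increments": "0 0.01 0.3 0 0 0 1; 0 0.01 0.7 0 0 0 1; 0 0.01 1.2 0 0 0 1; 0 0.01 1.7 0 0 0 1; 0 0.01 2.15 0 0 0 1; 0 0.01 2.5 0 0 0 1; 0 0.01 2.7 0 0 0 1; 0 0.01 2.8 0 0 0 1; 0 0.01 2.83 0 0 0 1; 0 0.01 2.83 0 0 0 1"}}

```text
time: 18.55
tool_pos: [0.4359, -0.3526, 0.184]
eef_rot: [[0.982, 0.189, 0.001], [0.189, -0.982, -0.0], [0.001, 0.0, -1.0]]
wrist_force: [-0.2, -0.0, -0.4]
width: 0.997
```

>>> {"method": "arm_command", "body": {"increments": "0 0 0 0 0 0 0.5; 0 0 0 0 0 0 0.3; 0 0 0 0 0 0 0; 0 0 0 0 0 0 -0.3; 0 0 0 0 0 0 -0.5; 0 0 0 0 0 0 -0.5; 0 0 0 0 0 0 -0.5; 0 0 0 0 0 0 -0.5"}}

```text
time: 19.35
tool_pos: [0.4366, -0.3534, 0.1854]
eef_rot: [[0.982, 0.189, 0.003], [0.189, -0.982, -0.002], [0.002, 0.003, -1.0]]
wrist_force: [-0.5, -0.4, 5.9]
width: 0.686
```

>>> {"method": "arm_command", "body": {"increments": "0 0 -0.2 0 0 0 -0.5; 0 0 -0.5 0 0 0 -0.5; 0 0 -0.9 0 0 0 -0.5; 0 0 -1.4 0 0 0 -0.5; 0 0 -1.9 0 0 0 -0.5; 0 0 -2.4 0 0 0 -0.5; 0 0 -2.75 0 0 0 -0.5; 0 0 -2.95 0 0 0 -0.5; 0 0 -3 0 0 0 -0.5"}}

```text
time: 20.25
tool_pos: [0.4361, -0.3529, 0.3365]
eef_rot: [[0.982, 0.189, 0.004], [0.189, -0.982, -0.003], [0.003, 0.004, -1.0]]
wrist_force: [0.9, -0.8, -6.7]
width: 0.693
```

Run:
```python
from h import *
c=load("side");cv2.imwrite(f'pics/s6.png',c['img'][:,:,::-1])
go(.46,.0365,.17,83)
```

```text
t 20.3 pos [ 0.436  -0.3528  0.3359] shift [ 1.943 -7.555  0.2  ] turn [ 4.0000e-03 -2.0000e-04 -1.2585e+00] w 0.691 F [ 0.1 -0.8 -7.2]
```

View pics/s6.png

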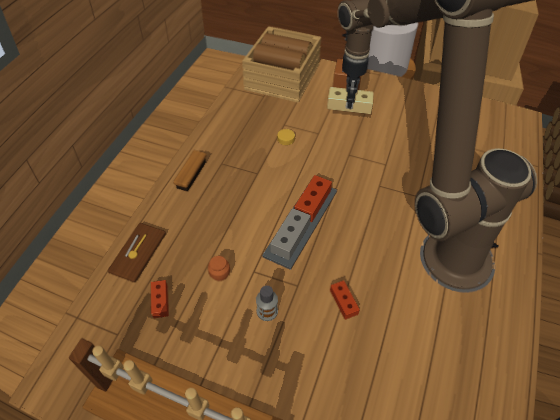

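Cream is held near its middle at (351,100). Carrying it over the joint.

>>> {"method": "arm_command", "body": {"increments": "0.1 -0.2 0 0 0 -0.04 -0.5; 0.2 -0.7 0 0 0 -0.12 -0.5; 0.4 -1.4 0 0 0 -0.23 -0.5; 0.6 -2.1 0.05 0 0 -0.35 -0.5; 0.8 -2.9 0.1 0 0 -0.47 -0.5; 1 -3.7 0.1 0 0 -0.59 -0.5; 1.2 -4.5 0.1 0 0 -0.71 -0.5; 1.4 -5.3 0.15 0 0 -0.83 -0.5; 1.6 -6 0.2 0 0 -0.95 -0.5; 1.75 -6.6 0.2 0 0 -1.06 -0.5"}}

```text
time: 21.3
tool_pos: [0.4581, -0.0095, 0.3234]
eef_rot: [[0.308, 0.951, -0.001], [0.951, -0.308, -0.001], [-0.001, -0.001, -1.0]]
wrist_force: [-0.2, -0.3, -6.6]
width: 0.692
```

```bash
python3 -c "
from h import *
go(.46,.0365,.17,83)"
```

```text
t 21.3 pos [ 0.4581 -0.0095  0.3234] shift [ 0.887 -0.248 -0.033] turn [-0.0007  0.0013 -0.1913] w 0.692 F [-0.2 -0.3 -6.6]
```

>>> {"method": "arm_command", "body": {"increments": "0.4 -0.12 0 0 0 -0.08 -0.5; 0.65 -0.2 0 0 0 -0.14 -0.5; 0.8 -0.24 0 0 0 -0.18 -0.5; 0.87 -0.25 0 0 0 -0.19 -0.5; 0.89 -0.25 0 0 0 -0.191 -0.5; 0.89 -0.25 0 0 0 -0.191 -0.5"}}

```text
time: 21.9
tool_pos: [0.4599, 0.0363, 0.3232]
eef_rot: [[0.123, 0.992, -0.001], [0.992, -0.123, -0.001], [-0.002, -0.001, -1.0]]
wrist_force: [0.4, 0.9, -6.7]
width: 0.689
```

Run:
```python
from h import *
go(.46,.0365,.0894,83)
c=load("side");P=cloud(c);cv2.imwrite(f'pics/s7.png',c['img'][:,:,::-1])
print(rect(c,P,(300,170),75,.13,.20,lambda i:(i[...,0]>i[...,2]+25)&(i[...,0]>150)))
```

```text
t 21.9 pos [0.4599 0.0363 0.3232] shift [0.007 0.002 1.576] turn [-0.0011  0.0015 -0.0011] w 0.689 F [ 0.4  0.9 -6.7]
{'c': array([0.4607, 0.0613]), 'mean': array([0.4633, 0.077 , 0.1759]), 'size': array([0.0964, 0.0602]), 'ang': 82.08, 'n': 681}
```

View pics/s7.png

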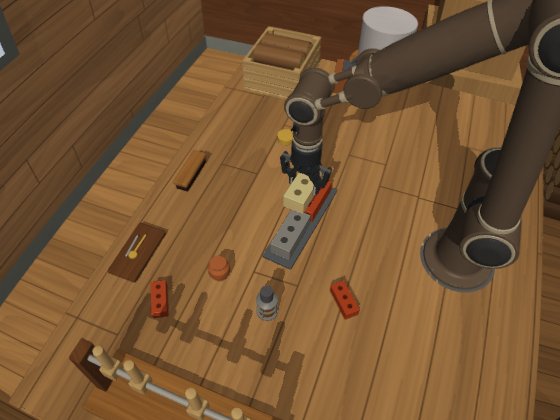

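>>> {"method": "arm_command", "body": {"increments": "0 0 0.2 0 0 0 -0.5; 0 0 0.5 0 0 0 -0.5; 0 0 0.85 0 0 0 -0.5; 0 0 1.1 0 0 0 -0.5; 0 0 1.3 0 0 0 -0.5; 0 0 1.42 0 0 0 -0.5; 0 0 1.5 0 0 0 -0.5; 0 0 1.54 0 0 0 -0.5; 0 0 1.55 0 0 0 -0.5; 0 0 1.55 0 0 0 -0.5"}}

```text
time: 22.95
tool_pos: [0.4602, 0.0361, 0.2462]
eef_rot: [[0.123, 0.992, -0.0], [0.992, -0.123, -0.001], [-0.001, 0.0, -1.0]]
wrist_force: [0.4, -0.9, -6.9]
width: 0.691
```

```bash
python3 -c "
from h import *
go(.46,.0365,.0894,83)"
```

```text
t 22.95 pos [0.4602 0.0361 0.2462] shift [ 0.008 -0.005  0.036] turn [ 0.      0.0014 -0.0012] w 0.691 F [ 0.4 -0.9 -6.9]
```

>>> {"method": "arm_command", "body": {"increments": "0 0 0.02 0 0 0 -0.5; 0 0 0.04 0 0 0 -0.5; 0 0 0.05 0 0 0 -0.5; 0 0 0.05 0 0 0 -0.5"}}

```text
time: 23.35
tool_pos: [0.4606, 0.036, 0.2444]
eef_rot: [[0.123, 0.992, 0.001], [0.992, -0.123, -0.001], [-0.001, 0.001, -1.0]]
wrist_force: [-2.0, -1.1, 0.2]
width: 0.695
```

Contact. Release, rise.

>>> {"method": "arm_command", "body": {"increments": "0 0 0 0 0 0 0.4; 0 0 0 0 0 0 0.6; 0 0 0 0 0 0 1; 0 0 0 0 0 0 1; 0 0 0 0 0 0 1"}}

```text
time: 23.85
tool_pos: [0.461, 0.036, 0.2449]
eef_rot: [[0.123, 0.992, 0.002], [0.992, -0.123, -0.001], [-0.001, 0.002, -1.0]]
wrist_force: [0.9, 0.5, 0.8]
width: 1.001
```

>>> {"method": "arm_command", "body": {"increments": "0 0 -0.2 0 0 0 1; 0 0 -0.6 0 0 0 1; 0 0 -1.1 0 0 0 1; 0 0 -1.6 0 0 0 1; 0 0 -2.1 0 0 0 1; 0 0 -2.6 0 0 0 1; 0 0 -2.9 0 0 0 1; 0 0 -3 0 0 0 1"}}

```text
time: 24.65
tool_pos: [0.4614, 0.0362, 0.3978]
eef_rot: [[0.123, 0.992, 0.007], [0.992, -0.123, -0.001], [-0.001, 0.007, -1.0]]
wrist_force: [0.6, 0.6, 0.3]
width: 1.002
```

```bash
python3 -c "
from h import *
go(.4495,.3375,.25,83)
go(.4495,.3375,.25,120)"
```

```text
t 24.65 pos [0.4614 0.0362 0.3978] shift [ 5.95  -0.977 -0.154] turn [ 0.0075  0.0006 -0.0012] w 1.002 F [0.6 0.6 0.3]
t 24.65 pos [0.4614 0.0362 0.3978] shift [ 5.95  -0.977 -0.154] turn [ 0.007   0.003  -0.6469] w 1.002 F [0.6 0.6 0.3]
```

>>> {"method": "arm_command", "body": {"increments": "0.3 -0.05 0 0 0 0 1; 0.9 -0.15 -0.05 0 0 0 1; 1.6 -0.3 -0.1 0 0 0 1; 2.4 -0.4 -0.1 0 0 0 1; 3.2 -0.5 -0.1 0 0 0 1; 4 -0.65 -0.15 0 0 0 1; 4.8 -0.8 -0.15 0.003 0 0 1; 5.5 -0.9 -0.15 0.006 0 0 1; 5.85 -0.96 -0.15 0.0075 0 0 1; 5.95 -0.97 -0.15 0.0075 0 0 1"}}

```text
time: 25.65
tool_pos: [0.4494, 0.3388, 0.4042]
eef_rot: [[0.121, 0.993, -0.001], [0.993, -0.121, -0.001], [-0.001, -0.001, -1.0]]
wrist_force: [-0.1, -0.2, -0.1]
width: 1.0
```

Run:
```python
from h import *
go(.45,.338,.098,83)
for n in("top","side"):
    c=load(n);P=cloud(c);cv2.imwrite(f'pics/{n}8.png',c['img'][:,:,::-1])
    T=n=="top"
    print(n,rect(c,P,(290,224) if T else (300,195),75,.095,.115,lambda i:i[...,0]>i[...,2]+20))
    print(n,rect(c,P,(165,231) if T else (267,295),45,.10,.12))
```

```text
t 25.65 pos [0.4494 0.3388 0.4042] shift [-0.011  0.017  3.024] turn [-0.0009  0.0014  0.0013] w 1.0 F [-0.1 -0.2 -0.1]
top {'c': array([0.4604, 0.0355]), 'mean': array([0.46  , 0.0355, 0.1044]), 'size': array([0.1398, 0.0602]), 'ang': 83.08, 'n': 1630}
top {'c': array([0.4499, 0.3379]), 'mean': array([0.4501, 0.3369, 0.1094]), 'size': array([0.0296, 0.0286]), 'ang': -1.18, 'n': 157}
side {'c': array([0.4588, 0.0368]), 'mean': array([0.4575, 0.0412, 0.1033]), 'size': array([0.1438, 0.0616]), 'ang': 83.21, 'n': 884}
side {'c': array([0.4498, 0.3393]), 'mean': array([0.4494, 0.341 , 0.1083]), 'size': array([0.0306, 0.03  ]), 'ang': 5.76, 'n': 135}
```

View pics/top8.png

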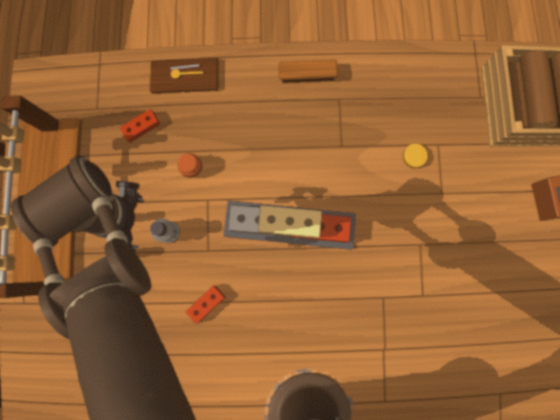

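View pics/side8.png

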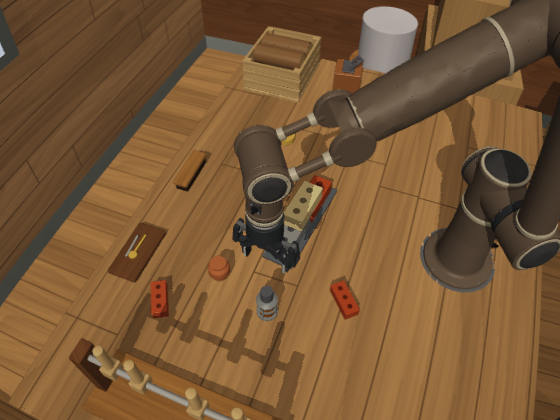

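Cream lies centred at (290,221), 0.4604/0.0355, z 0.104, as planned. Before descending on the lantern I'll check the clearance to the rack.

Run:
```python
from h import *
c=load("side",False);P=cloud(c)
for d in (load("top",False),c):
    P=cloud(d).reshape(-1,3);P=P[(P[:,2]>.02)&(P[:,2]<.5)&(P[:,0]>.2)&(P[:,0]<.7)&(P[:,1]>.38)]
    P=P[P[:,1].argsort()];print(P[:3].round(3));
    Q=P[P[:,2]>.1];print(Q[:3].round(3))
```

```text
[[0.699 0.411 0.034]
 [0.7   0.414 0.023]
 [0.698 0.415 0.021]]
[[0.66  0.637 0.177]
 [0.664 0.637 0.194]
 [0.659 0.637 0.197]]
[[0.698 0.415 0.033]
 [0.698 0.416 0.032]
 [0.697 0.418 0.03 ]]
[[0.656 0.638 0.197]
 [0.671 0.639 0.201]
 [0.665 0.64  0.204]]
```

Rack is 0.3 m away. Descend.

>>> {"method": "arm_command", "body": {"increments": "-0.01 0.02 0.3 0 0 0 1; -0.01 0.02 0.7 0 0 0 1; -0.01 0.02 1.2 0 0 0 1; -0.01 0.02 1.7 0 0 0 1; -0.01 0.02 2.15 0 0 0 1; -0.01 0.02 2.5 0 0 0 1; -0.01 0.02 2.75 0 0 0 1; -0.01 0.02 2.9 0 0 0 1; -0.01 0.02 3 0 0 0 1; -0.01 0.02 3.02 0 0 0 1"}}

```text
time: 26.75
tool_pos: [0.4506, 0.3361, 0.2531]
eef_rot: [[0.123, 0.992, -0.001], [0.992, -0.123, -0.002], [-0.002, -0.001, -1.0]]
wrist_force: [-0.2, -0.3, 0.5]
width: 1.002
```

Run:
```python
from h import *
go(.45,.338,.098,83)
c=load("side");cv2.imwrite('pics/s9.png',cv2.resize(c['img'][200:340,190:350,::-1],None,fx=4,fy=4,interpolation=cv2.INTER_CUBIC))
```

```text
t 26.75 pos [0.4506 0.3361 0.2531] shift [ 0.037 -0.017  0.001] turn [-0.0008  0.0022 -0.0007] w 1.002 F [-0.2 -0.3  0.5]
```

View pics/s9.png

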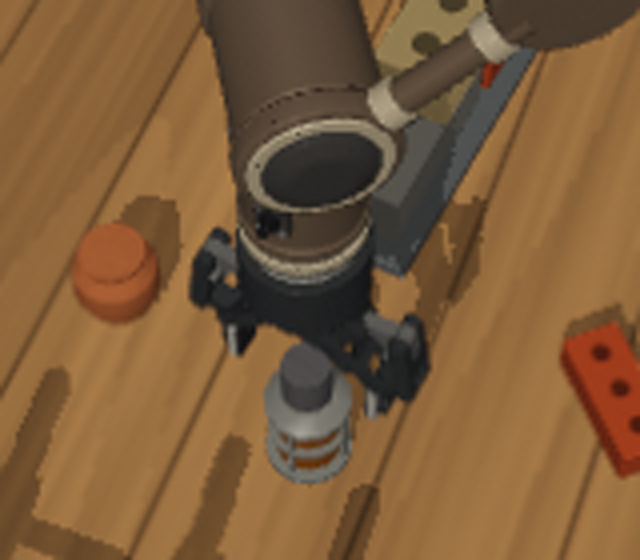

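Fingertips (crop (235,345) and (372,410)) straddle the collar (307,380), so it is aligned. Closing with a 2 mm x correction.

>>> {"method": "arm_command", "body": {"increments": "0.04 0 0 0 0 0 1; 0.04 0 0 0 0 0 0.6; 0.04 0 0 0 0 0 0.3; 0.04 0 0 0 0 0 0; 0.04 0 0 0 0 0 -0.2; 0.04 0 0 0 0 0 -0.4; 0.04 0 0 0 0 0 -0.6; 0.04 0 0 0 0 0 -0.8; 0.04 0 0 0 0 0 -1; 0.04 0 0 0 0 0 -1"}}

```text
time: 27.8
tool_pos: [0.4513, 0.3384, 0.2538]
eef_rot: [[0.122, 0.992, 0.0], [0.992, -0.122, -0.001], [-0.001, 0.001, -1.0]]
wrist_force: [1.4, 0.5, 3.4]
width: 0.358
```

Run:
```python
from h import *
go(.45,.338,.198,83)
c=load("side");cv2.imwrite('pics/s10.png',cv2.resize(c['img'][200:340,190:350,::-1],None,fx=4,fy=4,interpolation=cv2.INTER_CUBIC))
```

```text
t 27.8 pos [0.4513 0.3384 0.2538] shift [-0.014 -0.023 -1.984] turn [ 0.0005  0.0012 -0.0005] w 0.358 F [1.4 0.5 3.4]
```

View pics/s10.png

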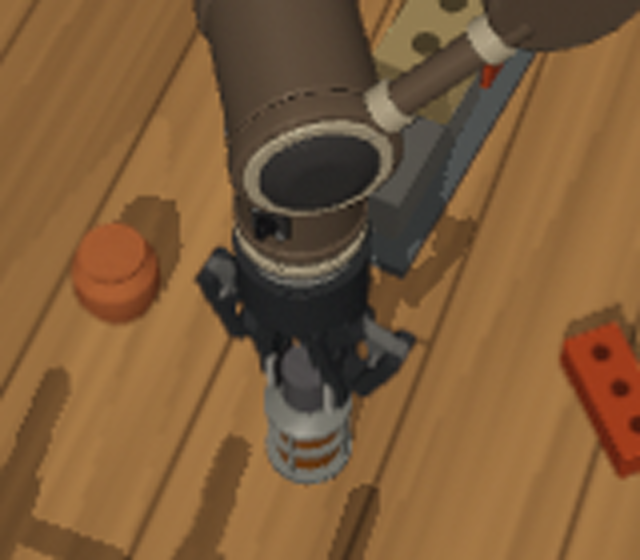

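>>> {"method": "arm_command", "body": {"increments": "0 0 -0.1 0 0 0 -1; 0 0 -0.3 0 0 0 -1; 0 0 -0.6 0 0 0 -1; 0 0 -1 0 0 0 -1; 0 0 -1.5 0 0 0 -1; 0 0 -2 0 0 0 -1; 0 0 -2.4 0 0 0 -1; 0 0 -2.7 0 0 0 -1; 0 0 -2.9 0 0 0 -1; 0 0 -3 0 0 0 -1"}}

```text
time: 28.85
tool_pos: [0.4512, 0.3386, 0.405]
eef_rot: [[0.122, 0.992, 0.001], [0.992, -0.122, -0.001], [-0.0, 0.001, -1.0]]
wrist_force: [0.9, 0.5, -2.2]
width: 0.356
```

Run:
```python
from h import *
c=load("side");cv2.imwrite('pics/s11.png',cv2.resize(c['img'][150:340,170:370,::-1],None,fx=3,fy=3,interpolation=cv2.INTER_CUBIC))
go(.4604,.0358,.25,83)
```

```text
t 28.9 pos [0.4513 0.3387 0.4051] shift [-5.99e+00  9.22e-01  5.00e-03] turn [ 0.0016  0.0003 -0.0005] w 0.357 F [ 0.  -0.  -1.8]
```

View pics/s11.png

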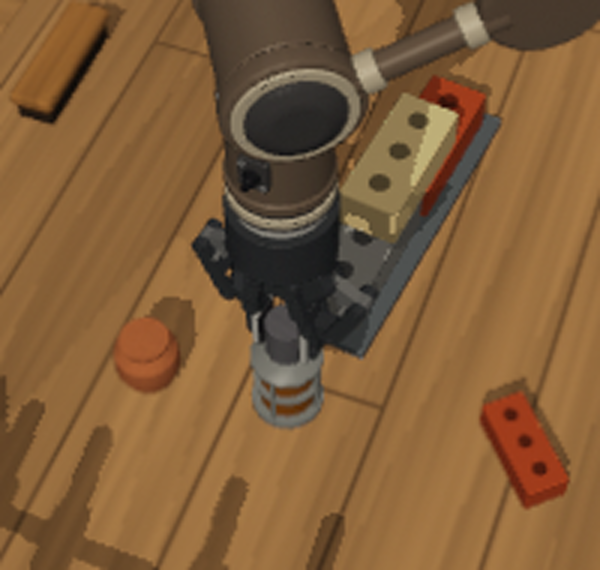

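Lantern held upright at crop (288,375). Carrying gently.

>>> {"method": "arm_command", "body": {"increments": "-0.15 0 0 0 0 0 -1; -0.4 0.05 0 0 0 0 -1; -0.8 0.1 0 0 0 0 -1; -1.3 0.2 0 0 0 0 -1; -1.8 0.3 0 0 0 0 -1; -2.3 0.35 0 0 0 0 -1; -2.8 0.4 0 0 0 0 -1; -3.3 0.5 0 0 0 0 -1; -3.8 0.6 0 0 0 0 -1; -4.3 0.65 0 0 0 0 -1"}}

```text
time: 29.9
tool_pos: [0.4567, 0.1193, 0.4042]
eef_rot: [[0.123, 0.992, -0.0], [0.992, -0.123, -0.001], [-0.001, -0.0, -1.0]]
wrist_force: [-0.2, -0.3, -1.3]
width: 0.357
```

```bash
python3 -c "
from h import *
go(.4604,.0358,.25,83)"
```

```text
t 29.9 pos [0.4567 0.1193 0.4042] shift [-1.649  0.28  -0.014] turn [-0.      0.0014 -0.001 ] w 0.357 F [-0.2 -0.3 -1.3]
```

>>> {"method": "arm_command", "body": {"increments": "-0.4 0.07 0 0 0 0 -1; -0.75 0.13 0 0 0 0 -1; -1.05 0.18 0 0 0 0 -1; -1.3 0.22 0 0 0 0 -1; -1.48 0.25 0 0 0 0 -1; -1.58 0.27 0 0 0 0 -1; -1.63 0.28 0 0 0 0 -1; -1.65 0.28 0 0 0 0 -1; -1.65 0.28 0 0 0 0 -1"}}

```text
time: 30.8
tool_pos: [0.4604, 0.036, 0.4043]
eef_rot: [[0.123, 0.992, -0.0], [0.992, -0.123, -0.001], [-0.001, -0.0, -1.0]]
wrist_force: [-0.3, -0.4, -1.9]
width: 0.358
```

Run:
```python
from h import *
c=load("side");cv2.imwrite('pics/s12.png',cv2.resize(c['img'][110:300,200:400,::-1],None,fx=3,fy=3,interpolation=cv2.INTER_CUBIC))
go(.4604,.0358,.2030,83)
```

```text
t 30.85 pos [0.4604 0.0361 0.4043] shift [-0.005  0.001  0.926] turn [-0.0001  0.0012 -0.0005] w 0.36 F [ 1.2 -1.  -2. ]
```

View pics/s12.png

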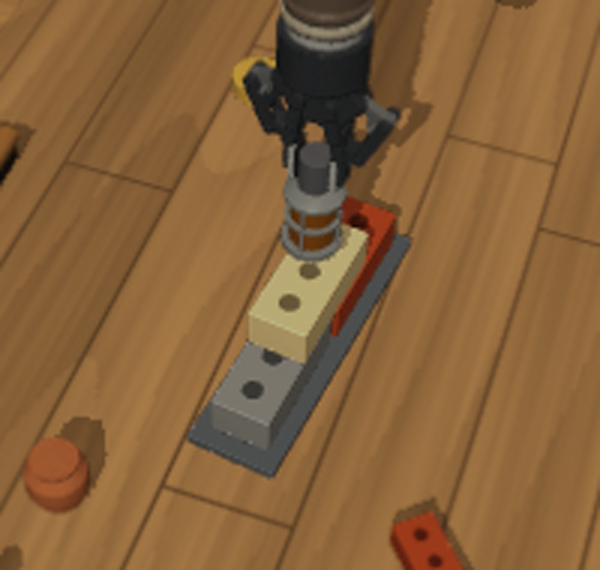

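Lantern is upright over the cream brick's middle. Lowering to just above contact, then nudging.

>>> {"method": "arm_command", "body": {"increments": "0 0 0.1 0 0 0 -1; 0 0 0.25 0 0 0 -1; 0 0 0.42 0 0 0 -1; 0 0 0.58 0 0 0 -1; 0 0 0.7 0 0 0 -1; 0 0 0.8 0 0 0 -1; 0 0 0.86 0 0 0 -1; 0 0 0.89 0 0 0 -1; 0 0 0.9 0 0 0 -1; 0 0 0.9 0 0 0 -1"}}

```text
time: 31.85
tool_pos: [0.4605, 0.036, 0.3595]
eef_rot: [[0.122, 0.992, 0.0], [0.992, -0.122, -0.001], [-0.001, 0.0, -1.0]]
wrist_force: [0.0, 1.2, -1.8]
width: 0.357
```

>>> {"method": "arm_command", "body": {"increments": "0 0 0.01 0 0 0 -1; 0 0 0.02 0 0 0 -1; 0 0 0.03 0 0 0 -1; 0 0 0.03 0 0 0 -1"}}

```text
time: 32.25
tool_pos: [0.4605, 0.036, 0.358]
eef_rot: [[0.122, 0.992, 0.0], [0.992, -0.122, -0.001], [-0.001, 0.0, -1.0]]
wrist_force: [0.1, 0.3, -2.3]
width: 0.359
```

>>> {"method": "arm_command", "body": {"increments": "0 0 0.01 0 0 0 -1; 0 0 0.02 0 0 0 -1; 0 0 0.02 0 0 0 -1"}}

```text
time: 32.55
tool_pos: [0.4607, 0.036, 0.3577]
eef_rot: [[0.122, 0.992, 0.0], [0.992, -0.122, -0.001], [-0.001, 0.001, -1.0]]
wrist_force: [-1.3, 0.9, 4.0]
width: 0.359
```

>>> {"method": "arm_command", "body": {"increments": "0 0 0 0 0 0 -0.2; 0 0 0 0 0 0 -0.1; 0 0 0 0 0 0 0; 0 0 0 0 0 0 0.2; 0 0 0 0 0 0 0.5; 0 0 0 0 0 0 0.8; 0 0 0 0 0 0 1; 0 0 0 0 0 0 1; 0 0 0 0 0 0 1"}}

```text
time: 33.45
tool_pos: [0.4607, 0.036, 0.3577]
eef_rot: [[0.122, 0.992, 0.0], [0.992, -0.122, -0.001], [-0.001, 0.001, -1.0]]
wrist_force: [-0.5, 0.7, -0.4]
width: 1.0
```

>>> {"method": "arm_command", "body": {"increments": "0 0 -0.1 0 0 0 1; 0 0 -0.3 0 0 0 1; 0 0 -0.6 0 0 0 1; 0 0 -1 0 0 0 1; 0 0 -1.4 0 0 0 1; 0 0 -1.8 0 0 0 1; 0 0 -2 0 0 0 1; 0 0 -2 0 0 0 1"}}

```text
time: 34.25
tool_pos: [0.4612, 0.0362, 0.46]
eef_rot: [[0.122, 0.992, 0.005], [0.992, -0.122, -0.001], [-0.001, 0.005, -1.0]]
wrist_force: [0.1, 0.9, -0.4]
width: 1.001
```

>>> {"method": "arm_command", "body": {"increments": "-0.3 0.3 0 0 0 0 1; -0.8 0.8 0 0 0 0 1; -1.4 1.4 0 0 0 0 1; -2 2 0 0 0 0 1; -2.5 2.5 0 0 0 0 1; -2.8 2.8 0 0 0 0 1; -3 3 0 0 0 0 1; -3 3 0 0 0 0 1; -3 3 0 0 0 0 1"}}

```text
time: 35.15
tool_pos: [0.5913, -0.1306, 0.4601]
eef_rot: [[0.122, 0.992, 0.003], [0.992, -0.122, -0.0], [0.0, 0.003, -1.0]]
wrist_force: [-1.0, 0.4, 0.1]
width: 1.0
```

Run:
```python
from h import *
for n in("top","side"):
    c=load(n);P=cloud(c);cv2.imwrite(f'pics/{n}13.png',c['img'][:,:,::-1])
    T=n=="top"; s=(290,224) if T else (300,195)
    print(n,"cream",rect(c,P,s,75,.095,.115,lambda i:i[...,0]>i[...,2]+20))
    print(n,"lant",rect(c,P,(285,215) if T else (300,160),60,.205,.225))
    print(n,"grey",rect(c,P,s,80,.05,.07,lambda i:abs(i[...,0]-i[...,2])<40))
    print(n,"red",rect(c,P,s,80,.05,.07,lambda i:i[...,0]>i[...,2]+60))
    print(n,"jar",rect(c,P,(190,165) if T else (219,268),45,.045,.075)['c'],"tin",rect(c,P,(416,155) if T else (286,135),25,.015,.03)['c'])
s=arm.sense();print(s["time"],s["tool_pos"],s["qd"])
```

```text
top cream {'c': array([0.4604, 0.0354]), 'mean': array([0.4573, 0.0347, 0.1047]), 'size': array([0.1398, 0.0603]), 'ang': 83.1, 'n': 1143}
top lant {'c': array([0.4608, 0.0365]), 'mean': array([0.4611, 0.0364, 0.2143]), 'size': array([0.0306, 0.0301]), 'ang': 46.58, 'n': 193}
top grey {'c': array([0.4737, 0.1439]), 'mean': array([0.4731, 0.1442, 0.0594]), 'size': array([0.0698, 0.0606]), 'ang': 84.13, 'n': 728}
top red {'c': array([ 0.4503, -0.0346]), 'mean': array([ 0.4458, -0.0623,  0.0593]), 'size': array([0.128 , 0.0595]), 'ang': 82.93, 'n': 645}
top jar [0.611  0.2771] tin [ 0.6417 -0.2884]
side cream {'c': array([0.4582, 0.0372]), 'mean': array([0.454 , 0.0602, 0.1029]), 'size': array([0.1443, 0.0609]), 'ang': 82.98, 'n': 493}
side lant {'c': array([0.4596, 0.0379]), 'mean': array([0.4588, 0.0399, 0.2125]), 'size': array([0.0309, 0.0286]), 'ang': -39.86, 'n': 106}
side grey {'c': array([0.47 , 0.129]), 'mean': array([0.4699, 0.1429, 0.0582]), 'size': array([0.1039, 0.0609]), 'ang': 83.5, 'n': 542}
side red {'c': array([ 0.4238, -0.0491]), 'mean': array([ 0.4336, -0.0712,  0.0584]), 'size': array([0.1369, 0.0573]), 'ang': -69.68, 'n': 215}
side jar [0.6105 0.2827] tin [ 0.6236 -0.2834]
35.25 [ 0.59112719 -0.13002399  0.46064897] [ 0.32280947 -0.44624171 -0.05959786 -0.09323175 -0.11737096 -0.06800111]
```

View pics/top13.png

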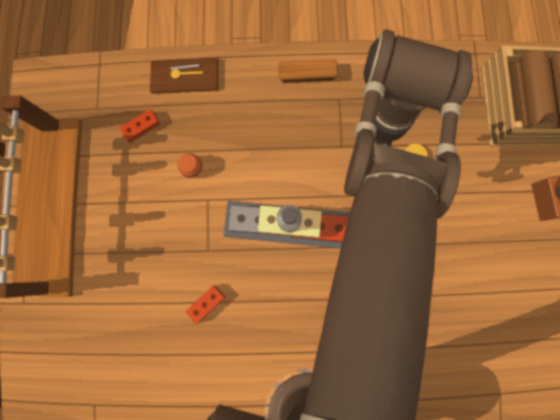

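View pics/side13.png

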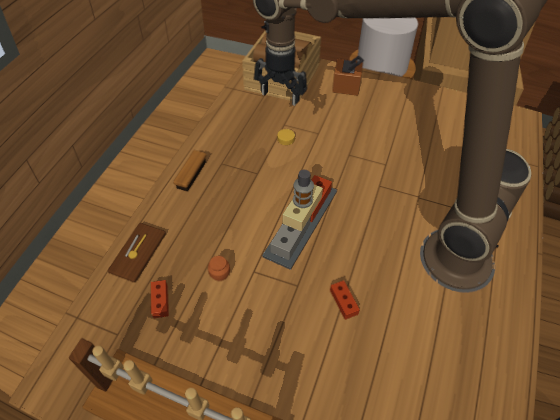

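The stack stands: lantern at top (290,217) on cream, and the collar centre is within 2 mm of the cream centre in both cameras. The arm is clear. The top-view tin reading is off because the arm covers part of it; the side view shows the tin unmoved.

```bash
python3 -c "
from cell import arm
print(arm.finish_job())"
```

```text
the job is handed in; nothing more can be done
None
```

The plinth is built and handed in after about 35 s of the 128 s allowed. Red is on the cork pad, grey on the blue pad, cream lies across the joint, and the lantern stands upright on the cream brick's middle. No verdict was reported.

**Last checks, from the camera images:**
- **Red and grey:** each lay within about 2 mm and 1.5° of its pad. I measured this before laying the cream brick, which now hides parts of both. In the final pictures they look unmoved.
- **Cream:** it is within about 2 mm of the slab's centre and level, with its top at 0.104 m.
- **Lantern:** its collar is within about 2 mm of the cream brick's centre, top at about 0.214 m, standing upright. The gripper is clear of everything.
- **Jar:** both cameras show it where it started.
- **Tin:** the side camera shows it unmoved to about 1 mm. The last top-camera reading put it about 17 mm off, but the arm was covering part of it in that picture, so I went by the side view.

The partial outlines of red and grey in the final measurements (off-centre, short) come from the cream brick and the arm covering them, so I did not use those numbers.

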